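Level the roller stand at the packing bench

TASK

The small roller stand on the packing bench has one levelling foot hanging clear of the bench top. Turn that foot's purple knob clockwise (seen from above) until its orange pad just touches the bench, without over-screwing it, and let go. Leave the other purple-knobbed foot, which is already down, as it is.

Things in the scene. Friction and masses are not known exactly. Their poses are not given: they have to be found in the camera images.
- high_foot (a joint): Knob angle (rad) of the foot hanging clear; grows as the knob turns clockwise from above. The orange pad (48 mm across) sinks 8 mm per rad; the knob keeps its height. Starts at 0.2 to 0.8; at 1.4 the pad just touches and the grip bar lies parallel to the stand's long rails. Nothing stops the knob there: beyond, the soft pad merely squashes (end stop at 2.0). Friction 0.08 N m; stays where left.
- high_foot_grip (a point): Grip point of that foot's purple knob, on its vertical axis, 134 mm above the bench, inside the upright grip bar: 52 mm long (point x axis, level, turns with the knob), 14 mm thick (y axis), top 14 mm above this point, white line along it. Below is a 54 mm disc, its top 26 mm under this point. The axis is 65 mm outside the far rail of the aluminium roller stand.
- set_foot (a joint): Knob angle (rad) of the other, identical foot on the same far rail, 260 mm away; which of the two is on the left varies. It starts near 1.4, its pad already touching the bench. To be left alone.
- set_foot_grip (a point): Grip point of that other foot's knob, as for the first. The stand has two rails 420 mm long, 200 mm apart, tops 85 mm above the bench, with steel rollers between; a loose grey divided tray, 150 x 250 mm and 40 mm high, rests on the rollers, its edge at least 75 mm from the knob axes.

How it is judged:
By the outcome, as a careful person would: the job done as asked, in the order asked, and still so for the second after the job is handed in, with the robot touching nothing.
It also fails if it takes over 29 s, if anything falls off the work surface, if the arm or the gripper's body presses on something with over 40 N, if the wrist force passes 120 N, or if a joint passes its speed limit or range.

ROBOT

A 7-joint arm with a two-finger parallel gripper is mounted at the origin on the work surface. World frame = base frame: x ahead of the robot, y to its left, z up, the work surface at z = 0. Lengths are in m, angles in rad, forces in N, time in s.
With the tool pointing down it reaches from about 0.4 to 0.85 m from the base axis. Payload 10.4 kg.
Tool frame: the origin (TCP) lies at the very end of the fingers, on their centre line; the grasp point (between the pads) lies 19 mm behind it (manip.grip_depth is the distance from the TCP to the grasp point, in m); z points along the fingers, y is the direction in which the jaws open and shut (so a half turn about z gives the same grasp; the last joint's range is limited). The gripper opens to 85 mm and grips with 20 to 120 N. Pads are 22 mm wide; open, the fingers measure 114 mm over their backs; the gripper's body (76 mm by 85 mm) begins 54 mm behind the grasp point. The pads swing forward as they close: fully open they stand 13 mm farther back than shut.
Start: joints at [-1.334, 0.332, -0.065, 1.46, 0.022, 1.35, -0.088], TCP at [0.161, 0.604, 0.231] pointing down, gripper open.
Joint ranges: [-2.6, 2.6], [-0.5, 2.12], [-1.47, 1.34], [0.16, 2.42], [-1.27, 4.41], [0.06, 2.06], [-2.6, 2.6]. Speed limits (rad/s): [2.22, 2.22, 2.79, 2.79, 3.14, 3.14, 3.14].

INTERFACE

Orientations are given as a unit quaternion [x, y, z, w].
In Python, from workcell import manip gives the robot as it stands.
- The arm moves only by the tool step_arm, never from a script. Its argument "motion" is a list of rows, each a list of 6 numbers: the shift along the tool's x, y, z in mm, then the turn, a rotation vector about the tool's x, y, z in degrees. A call has 1 to 20 rows; each row shifts and turns the pose as measured when the row begins, along the tool's axes as they then stand; what a row does not reach is not made up. A row lasts 1/8 s, in which the tool goes at most 62.5 mm and 10.7 degrees, less where a joint would pass 70% of its speed; a pose out of reach is approached as far as the arm can. A call with a gripper value outside its range is refused whole. "jaw" is the finger opening in mm, from 0 to 85.4, set as the call begins (left out, the last holds). The fingers move at their own pace and stop on an object; "force" is the grip in N (left out, the last holds). Time passes only in rows, so rows that do not move let the fingers close. It gives the time, the measured TCP pose, the force and the opening at its end, in the units of the state.
- manip.get_obs(): the state, without advancing time (a new reading comes with each control period).
- manip.camera(name): name is "side" or "top"; returns the picture (384x512x3 uint8, blue, green, red); there is no depth.
- manip.camera_info(name): a dict with "camera_matrix" (3x3 intrinsics, pixels), "R" (3x3) and "t" (3): a world point X has camera coordinates R X + t. Camera axes: x right, y down, z forward; pixel columns grow to the right and rows downward; lengths in m; the calibration is good to about 2 mm. A picture is of the moment at which its call begins. camera_info takes no time and is no camera call.
- manip.hand_in(): hands the job in, once; it reports no verdict.
The state is a dict: "clock": time; "joint_pos": joint angles; "joint_velocities": joint speeds; "tau": joint torques, N m; "position": TCP position; "ee_rot": TCP orientation; "ft_force": force on the tool from outside, world axes, zero at the start; "torque": the same for the moment, N m; "grip_width": opening from 0.0 (shut) to 1.0 (fully open).
Only numpy, scipy, OpenCV 4.12 (cv2) and the standard library are available. Lean on these libraries where they do the work, as an engineer would, in place of code of your own. Each camera call takes 0.05 s, during which the arm holds its last target.

## Working session

There is one attempt and no reset: what is moved stays moved. The work goes in short steps, Python scripts to look and compute and a tool call to move; the robot and the scene stay as the last step left them, time stands still between calls to the robot, and variables do not carry over. Pictures are saved under pics/ and viewed, and the job is handed in when it is done.

Besides the shell and the picture viewer there is one more tool, called after "Request:" as name(argument=value, ...) on one line, values as JSON. step_arm: Moves the arm, as the interface text tells. Its arguments: {"type":"object","properties":{"motion":{"type":"array"},"jaw":{"type":"number"},"force":{"type":"number"}},"required":["motion"]}

```bash
mkdir -p pics
python3 - <<'E'
from workcell import manip
import cv2
for n in("side","top"):
    cv2.imwrite(f"pics/{n}0.png",manip.camera(n)); i=manip.camera_info(n); print(n,i)
o=manip.get_obs();print(o)
E
```

```text
side {'camera_matrix': array([[443.6188832 ,   0.        , 261.29203542],
       [  0.        , 443.6188832 , 187.28705511],
       [  0.        ,   0.        ,   1.        ]]), 'R': array([[-0.89168779, -0.45209933, -0.02234031],
       [-0.21048631,  0.45783037, -0.8637632 ],
       [ 0.40073484, -0.76550477, -0.50340246]]), 't': array([0.54060173, 0.25609035, 0.6896358 ])}
top {'camera_matrix': array([[417.61328198,   0.        , 255.66078789],
       [  0.        , 417.61328198, 189.58160372],
       [  0.        ,   0.        ,   1.        ]]), 'R': array([[ 0.00275191, -0.99989379, -0.01431206],
       [-0.99578538, -0.001428  , -0.09170303],
       [ 0.09167285,  0.0145041 , -0.99568354]]), 't': array([0.01637364, 0.61618771, 0.94570629])}
{'clock': 0.1, 'joint_pos': array([-1.33361033,  0.33280894, -0.06470382,  1.46087994,  0.02160714,
        1.34992221, -0.08849802]), 'joint_velocities': array([ 0.00076879, -0.00237026, -0.00029724, -0.00082287,  0.00034259,
       -0.00070614, -0.00025696]), 'tau': array([ 1.93139720e-03, -6.26746416e+01,  4.94485872e-02, -3.92427957e+01,
        1.64197432e-02,  6.89645967e-03, -6.01784222e-05]), 'position': array([0.16045951, 0.60368476, 0.23058456]), 'ee_rot': array([ 1.29514705e-01,  9.91577281e-01, -6.59280136e-04, -5.21384052e-05]), 'ft_force': array([ 0.35139695, -0.86693539, -0.33668672]), 'torque': array([-0.01976019, -0.01931526, -0.03618355]), 'grip_width': 0.9982059995218558}
```

View pics/side0.png

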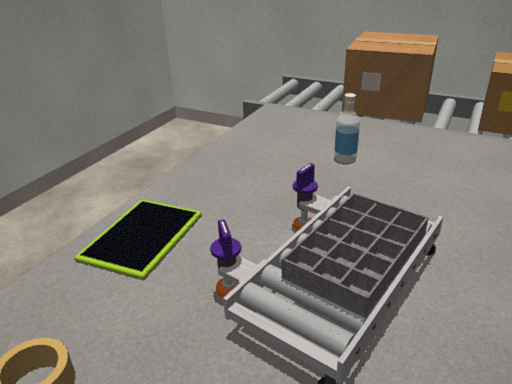

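View pics/top0.png

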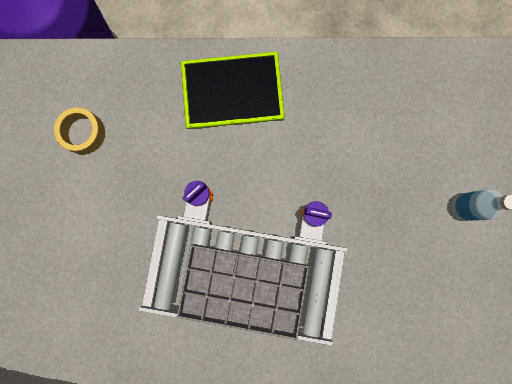

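Run:
```python
import cv2,numpy as np
t=cv2.imread("pics/top0.png");s=cv2.imread("pics/side0.png")
a=cv2.resize(t[165:235,170:220],None,fx=8,fy=8,interpolation=cv2.INTER_CUBIC)
b=cv2.resize(t[185:255,290:340],None,fx=8,fy=8,interpolation=cv2.INTER_CUBIC)
cv2.imwrite("pics/tc.png",np.hstack([a,b])[:,:800])
a=cv2.resize(s[210:305,200:250],None,fx=6,fy=6,interpolation=cv2.INTER_CUBIC)
b=cv2.resize(s[150:245,280:330],None,fx=6,fy=6,interpolation=cv2.INTER_CUBIC)
cv2.imwrite("pics/sc.png",np.hstack([a,b]))
```

```text
(no output)
```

View pics/tc.png

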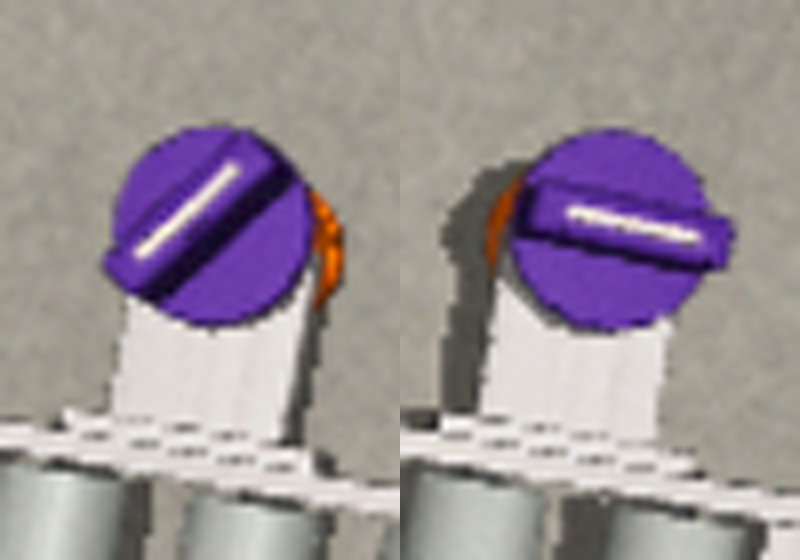

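View pics/sc.png

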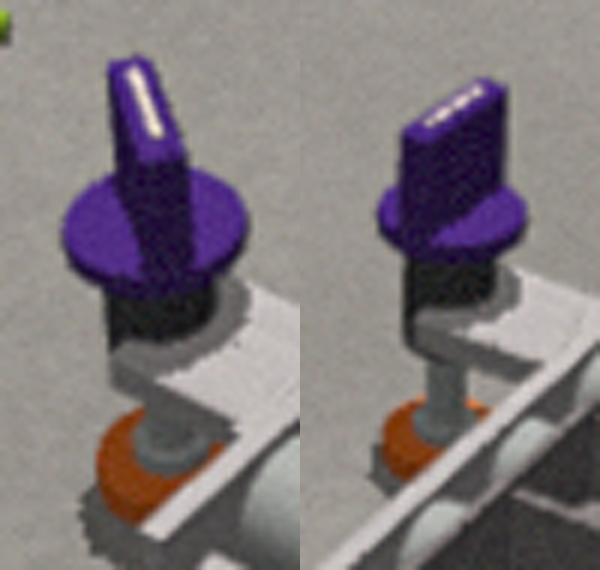

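```bash
cat > h.py <<'E'
import cv2,numpy as np
from workcell import manip
I={n:manip.camera_info(n) for n in("side","top")}
def P(n): i=I[n]; return i["camera_matrix"]@np.c_[i["R"],i["t"]]
def tri(t,s):
    X=cv2.triangulatePoints(P("top"),P("side"),np.float64(t).reshape(2,1),np.float64(s).reshape(2,1));return (X[:3]/X[3]).ravel()
def proj(n,X): p=P(n)@np.append(X,1);return p[:2]/p[2]
def ray(n,uv,z):
    i=I[n];C=-i["R"].T@i["t"];d=i["R"].T@np.linalg.inv(i["camera_matrix"])@np.array([*uv,1]);return C+d*(z-C[2])/d[2]
E
python3 - <<'E'
from h import *
f=lambda c,o,k:(c[0]/k+o[0]-.5+.5/k,c[1]/k+o[1]-.5+.5/k)
T=lambda c:f(c,(170,165),8); S=lambda c:f(c,(200,210),6)
T2=lambda c:f((c[0]-400,c[1]),(290,185),8); S2=lambda c:f((c[0]-300,c[1]),(280,150),6)
H=[T((140,254)),T((236,168))]; G=[T2((570,212)),T2((700,238))]
for a in [(S((130,70)),S((158,135)))]:
  for L in (a,a[::-1]): print("H",[tri(t,s).round(4) for t,s in zip(H,L)])
for a in [(S2((427,126)),S2((480,90)))]:
  for L in (a,a[::-1]): print("G",[tri(t,s).round(4) for t,s in zip(G,L)])
for Q in(H,G):
  p=[ray("top",q,.148) for q in Q]; d=p[1]-p[0]; print("ctr",(p[0]+p[1])/2,np.linalg.norm(d),np.degrees(np.arctan2(d[1],d[0])))
r=[ray("top",q,.085) for q in ((160,218),(346,247))];d=r[1]-r[0];print(r,np.linalg.norm(d),np.degrees(np.arctan2(d[1],d[0])))
r=[ray("top",q,.085) for q in ((141,310),(331,342))];d=r[1]-r[0];print(np.linalg.norm(d),np.degrees(np.arctan2(d[1],d[0])))
E
```

```text
H [array([0.5931, 0.1544, 0.1692]), array([0.6102, 0.1323, 0.1288])]
H [array([0.5901, 0.1555, 0.1497]), array([0.6129, 0.1317, 0.1497])]
G [array([ 0.5609, -0.0964,  0.1485]), array([ 0.5544, -0.1293,  0.1483])]
G [array([ 0.5515, -0.0978,  0.1641]), array([ 0.5641, -0.1281,  0.1325])]
ctr [0.60218048 0.14417229 0.148     ] 0.03286168434255272 -47.625211923037355
ctr [ 0.55821922 -0.11268122  0.148     ] 0.0334919047885497 -101.2250504065902
[array([0.5481418, 0.2261937, 0.085    ]), array([ 0.48653279, -0.17887977,  0.085     ])] 0.40973184454384387 -98.64803350921781
0.4112510366131295 -98.97135698983442
```

```bash
cat >> h.py <<'E'
def line(img,c,z=.148,r=9,n="top"):
    x,y=[int(round(v)) for v in c]; k=8
    w=img[y-r:y+r+1,x-r:x+r+1].astype(float)
    g=w[:,:,1]; B=np.clip((g-70)/100,0,1)      # green high only on white
    yy,xx=np.mgrid[-r:r+1,-r:r+1]; B=B*(xx**2+yy**2<=(r-.5)**2)
    ys,xs=np.nonzero(B>.0); wt=B[ys,xs]
    p=np.array([ray(n,(x-r+a,y-r+b),z)[:2] for a,b in zip(xs,ys)])
    m=np.average(p,axis=0,weights=wt); C=np.cov(p.T,aweights=wt); l,v=np.linalg.eigh(C)
    return m,np.degrees(np.arctan2(v[1,1],v[0,1]))%180,np.sqrt(12*l)
E
python3 - <<'E'
from h import *
t=cv2.imread("pics/top0.png")
for c in((193,191),(318.5,213)):
  for r in (7,8): print(line(t,c,r=r))
# rail edges: outer far rail edge subpixel: brightness rise along columns
g=cv2.cvtColor(t,cv2.COLOR_BGR2GRAY).astype(float)
def edge(cols,y0,sl,up):
  pts=[]
  for c in cols:
    r0=int(round(y0+sl*(c-cols[0]))); w=g[r0-5:r0+6,c]; d=np.diff(w)*(1 if up else -1); d=np.clip(d,8,None)-8
    if d.sum()>20: pts.append((c,r0-5+.5+np.average(np.arange(10),weights=d)))
  P_=np.array(pts);
  for _ in range(5):
    q=np.polyfit(P_[:,0],P_[:,1],1); e=P_[:,1]-np.polyval(q,P_[:,0]); P_=P_[abs(e)<max(.5,2*e.std())]
  a,b=[ray("top",(c,np.polyval(q,c)),.085) for c in(cols[0],cols[-1])];d=b-a
  return q,len(P_),e.std(),np.degrees(np.arctan2(d[1],d[0]))%180
print(edge(range(215,298),225.5,.156,True)); print(edge(range(150,325),311.5,.166,False))
E
```

```text
(array([0.60229232, 0.14403199]), np.float64(133.21262584811782), array([0.00449465, 0.02762579]))
(array([0.60217558, 0.14419618]), np.float64(132.98130002462278), array([0.00450109, 0.03050554]))
(array([ 0.55865665, -0.11100624]), np.float64(78.05914653789702), array([0.0041341 , 0.02736382]))
(array([ 0.55865526, -0.1109942 ]), np.float64(78.18218525359083), array([0.0042317 , 0.03117106]))
(array([1.68712953e-01, 1.89125446e+02]), 65, np.float64(0.23075656960162128), np.float64(80.63849950321531))
(array([1.88561259e-01, 2.78034478e+02]), 117, np.float64(0.7024469921654425), np.float64(79.92411416225578))
```

Request:
step_arm(motion=[[-45, -27, 0, 0, 0, 0], [-45, -27, 0, 0, 0, 0], [-45, -27, 0, 0, 0, 0], [-45, -27, 0, 0, 0, 0], [-45, -27, 0, 0, 0, 0], [-45, -27, 0, 0, 0, 0], [-45, -27, 0, 0, 0, 0], [-45, -27, 0, 0, 0, 0], [-45, -27, 0, 0, 0, 0], [-45, -27, 0, 0, 0, 0], [-45, -27, 0, 0, 0, 0]], jaw=60)

```text
clock: 1.48
position: [0.5707, 0.1794, 0.2268]
ee_rot: [0.125, 0.992, -0.003, -0.002]
ft_force: [0.6, 1.1, -0.1]
grip_width: 0.702
```

Request:
step_arm(motion=[[-39, -26, 0, 0, 0, 0], [0, 0, 0, 0, 0, 8.2], [0, 0, 0, 0, 0, 8.2], [0, 0, 0, 0, 0, 8.2], [0, 0, 0, 0, 0, 8.2], [0, 0, 0, 0, 0, 0]])

```text
clock: 2.22
position: [0.6044, 0.1368, 0.2236]
ee_rot: [0.411, 0.912, -0.006, -0.002]
ft_force: [-0.2, -0.0, 0.0]
grip_width: 0.702
```

```bash
cat >> h.py <<'E'
from scipy.spatial.transform import Rotation as Ro
def goal(x,y,z,yaw):
    o=manip.get_obs(); R=Ro.from_quat(o["ee_rot"]).as_matrix(); a=np.radians(yaw)
    G=np.array([[np.cos(a),np.sin(a),0],[np.sin(a),-np.cos(a),0],[0,0,-1.]])
    print("clk",o["clock"],"yaw",np.degrees(np.arctan2(R[1,0],R[0,0])).round(2),"pos",o["position"].round(4),"F",o["ft_force"].round(1),"T",o["torque"].round(2),"w",round(o["grip_width"]*85.4,1))
    print("shift mm",(R.T@(np.array([x,y,z])-o["position"])*1e3).round(1),"turn",Ro.from_matrix(R.T@G).as_rotvec(degrees=True).round(2))
E
python3 - <<'E'
from h import *
goal(.602,.144,.119,132.8)
cv2.imwrite("pics/top1.png",manip.camera("top"));cv2.imwrite("pics/side1.png",manip.camera("side"))
E
```

```text
clk 2.225 yaw 131.46 pos [0.6044 0.1368 0.2236] F [-0.2 -0.   0. ] T [-0.01  0.    0.06] w 60.0
shift mm [  7.1   4.4 104.6] turn [-0.74  0.04 -1.34]
```

Request:
step_arm(motion=[[7, 3, 40, -0.7, 0, -1.3], [0, 0, 0, 0, 0, 0]])

```text
clock: 2.58
position: [0.6017, 0.1439, 0.1834]
ee_rot: [0.397, 0.918, -0.0, 0.0]
ft_force: [-0.9, 0.4, 0.7]
grip_width: 0.705
```

Run:
```python
from h import *
goal(.602,.144,.119,132.8)
cv2.imwrite("pics/side2.png",cv2.resize(manip.camera("side")[110:310,140:340],None,fx=3,fy=3))
```

```text
clk 2.575 yaw 133.25 pos [0.6017 0.1439 0.1834] F [-0.9  0.4  0.7] T [ 0.    0.   -0.02] w 60.2
shift mm [-0.1  0.3 64.4] turn [0.   0.04 0.45]
```

View pics/side2.png

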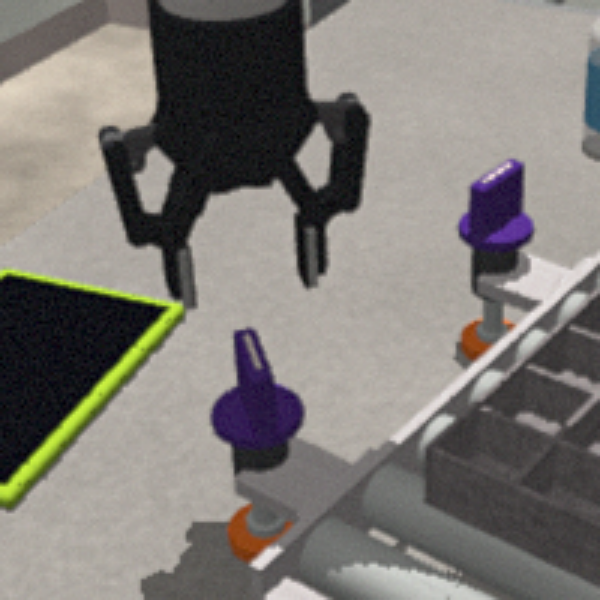

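The picture shows the fingers (crop 190,300 and 315,285) straddling the left knob's bar (crop 250,345). I'm going down and closing.

Request:
step_arm(motion=[[0, 0, 32, 0, 0, 0.4], [0, 0, 32, 0, 0, 0], [0, 0, 0, 0, 0, 0]])

```text
clock: 3.0
position: [0.6074, 0.1434, 0.127]
ee_rot: [0.4, 0.916, 0.003, 0.005]
ft_force: [-0.5, 0.9, 1.2]
grip_width: 0.702
```

Run:
```python
from h import *
goal(.602,.144,.119,132.8)
cv2.imwrite("pics/side3.png",cv2.resize(manip.camera("side")[160:310,160:310],None,fx=4,fy=4))
```

```text
clk 3.0 yaw 132.83 pos [0.6074 0.1434 0.127 ] F [-0.5  0.9  1.2] T [-0.01  0.07 -0.11] w 59.9
shift mm [ 4.2 -3.6  8. ] turn [0.58 0.36 0.03]
```

View pics/side3.png

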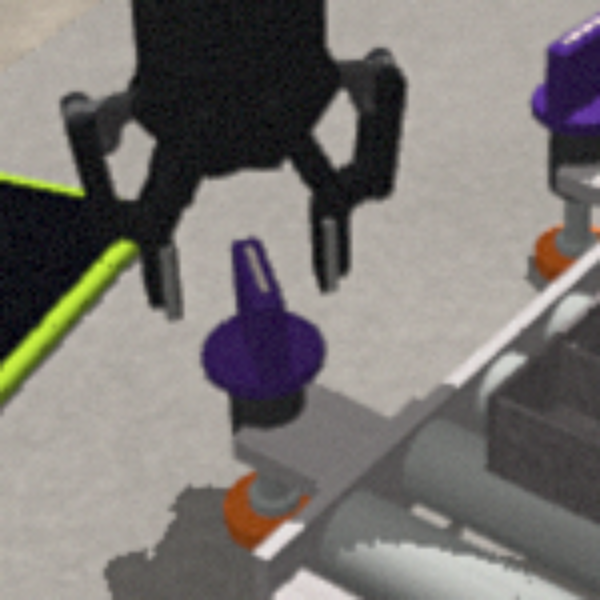

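Fingers sit either side of the bar (crop 175,315 and 330,285; bar top at 250,260). Correct the residual, then check.

Request:
step_arm(motion=[[4, -3.6, 8, 0.6, 0.4, 0], [0, 0, 0, 0, 0, 0]])

```text
clock: 3.3
position: [0.6046, 0.1444, 0.1239]
ee_rot: [0.4, 0.916, 0.002, 0.002]
ft_force: [-0.9, 0.1, 0.7]
grip_width: 0.703
```

Run:
```python
from h import *
goal(.602,.144,.119,132.8)
```

```text
clk 3.3 yaw 132.83 pos [0.6046 0.1444 0.1239] F [-0.9  0.1  0.7] T [ 0.03 -0.04  0.03] w 60.0
shift mm [ 1.5 -2.2  4.9] turn [0.33 0.09 0.03]
```

Request:
step_arm(motion=[[1.5, -2.2, 4.9, 0.3, 0, 0], [0.5, -0.8, 1.5, 0, 0, 0], [0, 0, 0, 0, 0, 0]])

```text
clock: 3.68
position: [0.6014, 0.1439, 0.1184]
ee_rot: [0.4, 0.917, 0.0, 0.001]
ft_force: [-0.7, -0.6, 0.8]
grip_width: 0.703
```

Run:
```python
from h import *
goal(.602,.144,.119,132.8)
```

```text
clk 3.675 yaw 132.84 pos [0.6014 0.1439 0.1184] F [-0.7 -0.6  0.8] T [-0.02  0.    0.03] w 60.0
shift mm [-0.3  0.4 -0.6] turn [0.1  0.13 0.04]
```

Good. Closing.

Request:
step_arm(motion=[[0, 0, 0, 0, 0, 0], [0, 0, 0, 0, 0, 0], [0, 0, 0, 0, 0, 0], [0, 0, 0, 0, 0, 0], [0, 0, 0, 0, 0, 0]], jaw=0, force=50)

```text
clock: 4.3
position: [0.6018, 0.1442, 0.1187]
ee_rot: [0.4, 0.917, 0.001, 0.002]
ft_force: [0.2, 0.3, -0.1]
grip_width: 0.15
```

Run:
```python
from h import *
goal(.602,.144,.119,132.8)
cv2.imwrite("pics/side4.png",cv2.resize(manip.camera("side")[160:310,160:310],None,fx=4,fy=4))
```

```text
clk 4.3 yaw 132.86 pos [0.6018 0.1442 0.1187] F [ 0.2  0.3 -0.1] T [-0.02 -0.01  0.04] w 12.8
shift mm [-0.3  0.1 -0.3] turn [0.14 0.14 0.06]
```

View pics/side4.png

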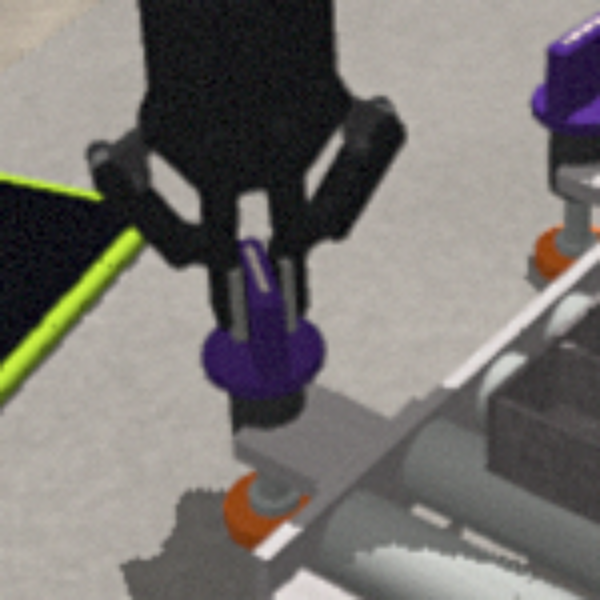

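The bar is held (crop 260,290) at about 13 mm opening, with no side load. I'm turning in small batches.

Request:
step_arm(motion=[[0, 0, 0, 0, 0, 5], [0, 0, 0, 0, 0, 5], [0, 0, 0, 0, 0, 5], [0, 0, 0, 0, 0, 0]])

```text
clock: 4.85
position: [0.6019, 0.1443, 0.1187]
ee_rot: [0.519, 0.855, 0.001, 0.002]
ft_force: [0.3, 0.4, 1.2]
grip_width: 0.156
```

Run:
```python
from h import *
goal(.6018,.1442,.119,80.6)
```

```text
clk 4.85 yaw 117.47 pos [0.6019 0.1443 0.1187] F [0.3 0.4 1.2] T [ 0.    0.02 -0.11] w 13.4
shift mm [-0.1 -0.1 -0.3] turn [ 0.21  0.04 36.88]
```

Request:
step_arm(motion=[[0, 0, 0, 0, 0, 5], [0, 0, 0, 0, 0, 5], [0, 0, 0, 0, 0, 5], [0, 0, 0, 0, 0, 5], [0, 0, 0, 0, 0, 5], [0, 0, 0, 0, 0, 5], [0, 0, 0, 0, 0, 0]])

```text
clock: 5.72
position: [0.6022, 0.1444, 0.1187]
ee_rot: [0.722, 0.692, 0.002, 0.002]
ft_force: [0.7, 0.7, 0.1]
grip_width: 0.155
```

Run:
```python
from h import *
goal(.6018,.1442,.119,80.6)
s=manip.camera("side");cv2.imwrite("pics/side5full.png",s)
cv2.imwrite("pics/side5.png",cv2.resize(s[190:320,180:310],None,fx=4.5,fy=4.5,interpolation=cv2.INTER_CUBIC))
```

```text
clk 5.725 yaw 87.53 pos [0.6022 0.1444 0.1187] F [0.7 0.7 0.1] T [ 0.01  0.06 -0.09] w 13.2
shift mm [-0.2 -0.4 -0.3] turn [ 0.25 -0.02  6.93]
```

View pics/side5.png

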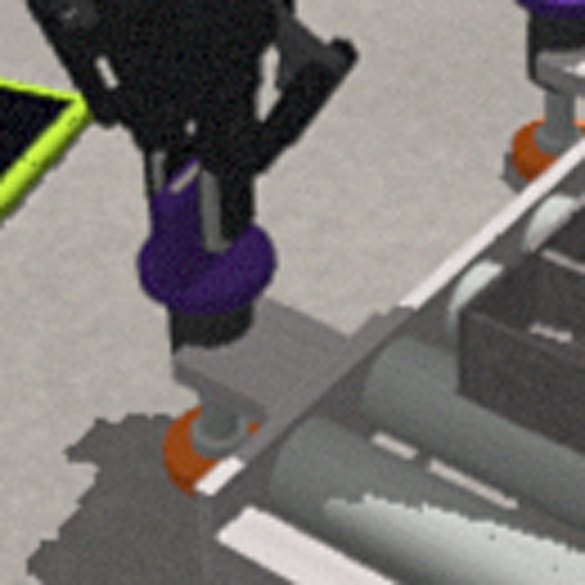

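Request:
step_arm(motion=[[0, 0, 0, 0, 0, 3.5], [0, 0, 0, 0, 0, 3], [0, 0, 0, 0, 0, 0], [0, 0, 0, 0, 0, 0]])

```text
clock: 6.28
position: [0.6023, 0.1444, 0.1187]
ee_rot: [0.757, 0.653, 0.002, 0.001]
ft_force: [1.2, 0.1, 0.2]
grip_width: 0.155
```

Run:
```python
from h import *
goal(.6018,.1442,.119,80.6)
```

```text
clk 6.275 yaw 81.59 pos [0.6023 0.1444 0.1187] F [1.2 0.1 0.2] T [ 0.01 -0.   -0.11] w 13.2
shift mm [-0.3 -0.4 -0.3] turn [ 0.25 -0.05  0.99]
```

Request:
step_arm(motion=[[0, 0, 0, 0, 0, 1.2], [0, 0, 0, 0, 0, 0], [0, 0, 0, 0, 0, 0]])

```text
clock: 6.65
position: [0.6023, 0.1444, 0.1187]
ee_rot: [0.764, 0.646, 0.002, 0.001]
ft_force: [1.5, 0.3, -0.3]
grip_width: 0.159
```

Run:
```python
from h import *
goal(.6018,.1442,.119,80.6)
```

```text
clk 6.65 yaw 80.43 pos [0.6023 0.1444 0.1187] F [ 1.5  0.3 -0.3] T [-0.03  0.03 -0.12] w 13.5
shift mm [-0.3 -0.4 -0.3] turn [ 0.25 -0.07 -0.17]
```

Request:
step_arm(motion=[[0, 0, 0, 0, 0, 0], [0, 0, 0, 0, 0, 0], [0, 0, 0, 0, 0, 0], [0, 0, 0, 0, 0, 0], [0, 0, -15, 0, 0, 0], [0, 0, -35, 0, 0, 0], [0, 0, -35, 0, 0, 0], [0, 0, -25, 0, 0, 0], [60, 0, 0, 0, 0, 0], [60, 0, 0, 0, 0, 0], [60, 0, 0, 0, 0, 0], [0, 0, 0, 0, 0, 0]], jaw=50)

```text
clock: 8.15
position: [0.6338, 0.3256, 0.2422]
ee_rot: [0.765, 0.644, 0.005, 0.002]
ft_force: [0.4, -1.6, -0.6]
grip_width: 0.587
```

Run:
```python
from h import *
goal(.6018,.1442,.119,80.6)
t=manip.camera("top");s=manip.camera("side")
cv2.imwrite("pics/top6.png",t);cv2.imwrite("pics/side6.png",s)
a=cv2.resize(t[165:235,170:220],None,fx=8,fy=8,interpolation=cv2.INTER_CUBIC)
b=cv2.resize(t[185:255,290:340],None,fx=8,fy=8,interpolation=cv2.INTER_CUBIC)
cv2.imwrite("pics/tc6.png",np.hstack([a,b]))
a=cv2.resize(s[210:305,200:250],None,fx=6,fy=6,interpolation=cv2.INTER_CUBIC)
b=cv2.resize(s[150:245,280:330],None,fx=6,fy=6,interpolation=cv2.INTER_CUBIC)
cv2.imwrite("pics/sc6.png",np.hstack([a,b]))
```

```text
clk 8.15 yaw 80.25 pos [0.6338 0.3256 0.2422] F [ 0.4 -1.6 -0.6] T [-0.01  0.02  0.07] w 50.1
shift mm [-184.9   -2.1  122.2] turn [ 0.59 -0.32 -0.35]
```

View pics/tc6.png

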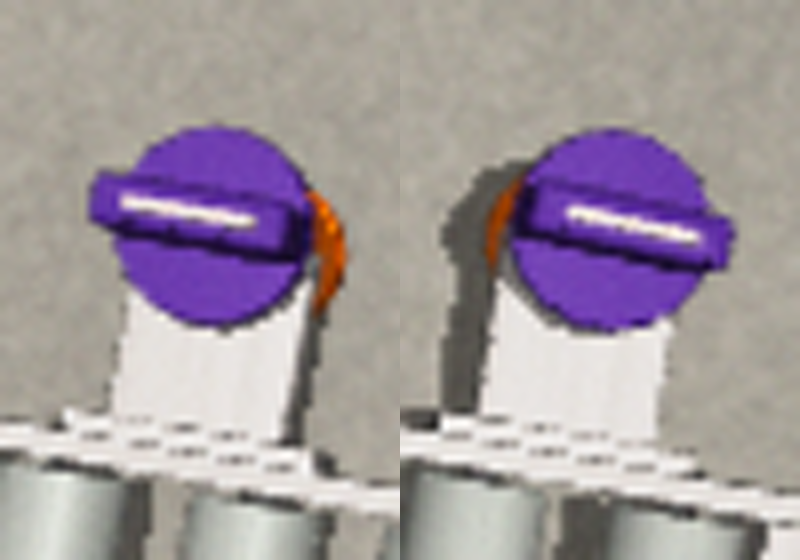

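View pics/sc6.png

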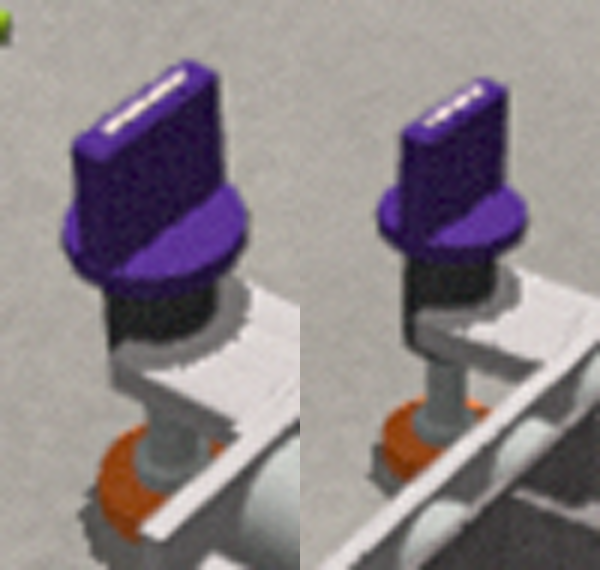

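View pics/top6.png

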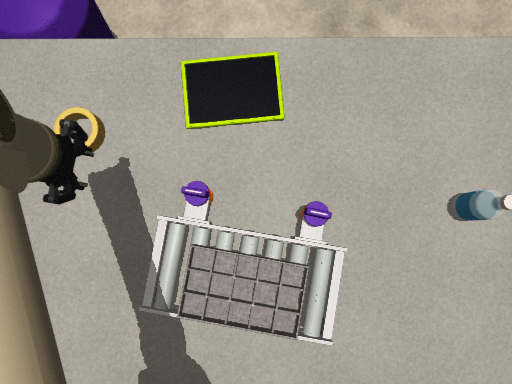

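Left knob's line now runs (185,190)–(202,193), nearly parallel to the far rail; the set foot's line at (311..327, 212..215) looks unchanged. Measuring precisely.

Run:
```python
from h import *
from scipy.ndimage import map_coordinates
t0=cv2.imread("pics/top0.png");t=cv2.imread("pics/top6.png")
def ln(img,c,r=11):
    x,y=c; w=img[y-4:y+5,x-r:x+r+1].astype(float)
    B=np.clip((w[:,:,1]-60)/80,0,1)
    hsv=w; 
    cols=np.arange(x-r,x+r+1); rows=np.arange(y-4,y+5)
    return B,cols,rows
import sys
np.set_printoptions(linewidth=200)
for nm,im,c in(("H6",t,(193,192)),("S6",t,(319,213)),("S0",t0,(319,213))):
    x,y=c; w=im[y-6:y+7,x-11:x+12].astype(int); 
    # white: saturation low and bright, connected to the line
    m=((w[:,:,1]>95)).astype(np.uint8); k,lab=cv2.connectedComponents(m,connectivity=8)
    L=lab[6,11] or lab[5,11] or lab[7,11]
    reg=cv2.dilate((lab==L).astype(np.uint8),np.ones((3,3)))
    B=np.clip(w[:,:,1]-60,0,150)*reg
    print(nm); 
    ys,xs=np.nonzero(B); wt=B[ys,xs]
    p=np.array([ray("top",(x-11+a,y-6+b),.148)[:2] for a,b in zip(xs,ys)])
    mn=np.average(p,axis=0,weights=wt); C=np.cov(p.T,aweights=wt); l,v=np.linalg.eigh(C)
    print(mn,np.degrees(np.arctan2(v[1,1],v[0,1]))%180,np.sqrt(12*l),"cols",xs.min()+x-11,xs.max()+x-11)
# side-view line angle on z=.148 and rails in side view
s=cv2.imread("pics/side6.png")
f=lambda c,o,k:np.array((c[0]/k+o[0]-.5+.5/k,c[1]/k+o[1]-.5+.5/k))
for a,b,o in(((105,131),(184,75),(200,210)),((127,126),(182,88),(280,150))):
    A,Bb=[ray("side",f(q,o,6),.148) for q in(a,b)];d=A-Bb;print("side",(A+Bb)/2,np.linalg.norm(d),np.degrees(np.arctan2(d[1],d[0]))%180)
print(float(abs(t.astype(int)-t0)[200:245,295:335].mean()))
```

```text
H6
[0.6021348  0.14436657] 80.6190071396316 [0.00444037 0.03474623] cols 185 202
S6
[ 0.55838208 -0.11212931] 77.94002397356303 [0.00446191 0.03491213] cols 309 328
S0
[ 0.55842442 -0.11207333] 78.05011587788381 [0.00425661 0.03474981] cols 310 328
side [0.60173182 0.14156834 0.148     ] 0.033348587222025355 79.42700680973148
side [ 0.55742963 -0.11466269  0.148     ] 0.0349236940660287 78.92284888539238
6.1631481481481485
```

Run:
```python
from workcell import manip
print(manip.get_obs()["clock"],manip.hand_in())
```

```text
the job is handed in; nothing more can be done
8.25 None
```

I turned the hanging foot's knob (the left one in the top view) clockwise by about 52°, let go, moved clear and handed the job in at 8.25 s.

- **Knob angle:** the last top picture puts its grip bar at 80.6°. The stand's far rail measured 80.6°, and the line between the two knob axes 80.3°. That puts the knob at about 1.4 rad, within roughly 0.01 rad.
- **Cruder readings:** the near rail gave 79.9–81.0°. A hand-read side view put the bar at 79.4°, using one camera and an assumed height, so I gave it less weight.
- **Pad contact:** I inferred this from the knob angle; the pad looks down in the side view, but I did not measure its gap to the bench.
- **Other foot:** its bar read 78.1° before and 77.9° after, so I take it as not moved. A plain picture difference around it was not zero (mean 6 grey levels). I put that down to image noise and did not look further.
- **Forces:** the wrist force readings stayed under 2 N, and the gripper was clear of everything at hand-in.

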